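# Push the parts dish through the gate into its dock

### The job

Push the red parts dish across the bench and through the narrow gap between the two green gate posts, so that it ends standing wholly inside the dock behind the posts. Use the fingertips only and push gently and slowly: do not grip, lift, tip or flick the dish, and leave every other thing where it lies.

Things in the scene. Friction and masses are not known exactly. Their poses are not given: they have to be found in the camera images.
- red_dish: Loose red round open dish with small white parts fixed in it, 76 mm across at the rim and about 68 mm at the foot, 22 mm high, about 0.1 kg; stands on the bench and slides on it. Origin: centre of its underside, z up. The side wall is slanted, so a fingertip beside it touches the rim first.
- dock: Fixed dock, place and heading vary. Its gate: two upright green posts, 18 mm across, 36 mm high, at y = +51 and -51 mm, so 84 mm clear between them. Behind them a floorless bay (the dish slides on the bench), 100 mm wide between dark side rails 20 mm high. Origin: on the bench midway between the posts; x points from the gate into the bay, y along the line through both posts, z up.
- dock_stop (a point): Centre of the dock's back stop: foot of the face of its rubber bumper, on the bench 104.5 mm behind the line of the posts, on the centre line (same axes as the dock). The back rail is 20 mm high. A dish against the bumper has its centre 66 mm behind the line of the posts; one wholly behind the posts has it 47 mm or more behind that line.
- blue_dish: Loose blue dish of the same size as the red one, a bystander standing beside it (the two may swap places). Origin: centre of its underside.
- loupe: Loose black eye loupe, a short round cup 41 mm across and 26 mm high, bystander. Origin: centre of the underside.
- driver: Loose screwdriver with orange handle, 162x19x18 mm, lying near the robot, bystander. Origin: centre of the underside; x along the tool.
- pump: Loose blue desoldering pump lying flat, 167x24x21 mm, bystander. Origin: centre of the underside; x along the tool.
- spool: Loose green and white solder spool standing on end, 55 mm across, 45 mm high, bystander. Its axis stands at (11, 24) mm in its own frame.
- transformer: Loose small transformer, 30x56x30 mm, bystander. Origin: centre of the underside.
Mind the look-alikes: they are no part of the job. Of the things like the red_dish, leave any that is black; of the rest the smaller one is meant.

How it is judged:
By the outcome, as a careful person would: the job done as asked, in the order asked, and still so for the second after the job is handed in, with the robot touching nothing.
It also fails if it takes over 53 s, if anything falls off the work surface, if the arm or the gripper's body presses on something with over 40 N, if the wrist force passes 120 N, or if a joint passes its speed limit or range.

### The arm

A 7-joint arm with a two-finger parallel gripper is mounted at the origin on the work surface; the furniture and walls round the work are solid. World frame = base frame: x ahead of the robot, y to its left, z up, the work surface at z = 0. Lengths are in m, angles in rad, forces in N, time in s.
With the tool pointing down it reaches from about 0.4 to 0.9 m from the base axis. Payload 5.5 kg.
Tool frame: the origin (TCP) lies at the very end of the fingers, on their centre line; the grasp point (between the pads) lies 19 mm behind it (robot.hold_point_z is the distance from the TCP to the grasp point, in m); z points along the fingers, x is the direction in which the jaws open and shut, and the axes are right-handed (so a half turn about z gives the same grasp; the last joint's range is limited). The gripper opens to 85 mm and grips with 20 to 120 N. Pads are 22 mm wide; open, the fingers measure 114 mm over their backs; the gripper's body (76 mm by 85 mm) begins 54 mm behind the grasp point. The pads swing forward as they close: fully open they stand 13 mm farther back than shut.
Start: joints at [1.391, 0.501, -0.427, 1.55, 0.221, 1.138, -0.21], TCP at [0.279, -0.587, 0.2] pointing down, gripper open.
Joint ranges: [-2.88, 2.88], [-0.31, 2.03], [-1.54, 1.56], [0.2, 2.42], [-1.41, 4.55], [0.19, 2.02], [-2.57, 2.57]. Speed limits (rad/s): [2.57, 2.57, 3.14, 3.14, 3.14, 3.14, 3.14].

### API

Orientations are given as [roll, pitch, yaw] about the fixed x, y, z axes, in that order (R = Rz(yaw) Ry(pitch) Rx(roll)).
In Python, from rig import robot, grab_frame, get_calibration, job gives the robot as it stands.
- The arm moves only by the shell command python3 -m inch 'ROWS' [FORCE]. ROWS is JSON, a list that holds one entry, the list of rows, each a list of 7 numbers: the shift along the tool's x, y, z each as a share of 1 m, from -1 to 1, then the turn, a rotation vector about the tool's x, y, z each as a share of 180 degrees, from -1 to 1, then the gripper's target within -1 to 1 (shut at 1, half-way at 0, fully open at -1). A call has 1 to 12 rows; each row is the pose to reach, as a shift and turn from the pose measured when the call began, along the tool's axes at that moment, turning the shorter way round; what a row does not reach only later rows make up. A row lasts 1/8 s, in which the tool goes at most 62.5 mm and 10.7 degrees, less where a joint would pass 70% of its speed; a pose out of reach is approached as far as the arm can. A call with a number of a shift or a turn outside -1 to 1 is refused whole. A call with a gripper value outside its range is refused whole. The fingers move at their own pace and stop on an object; FORCE is the grip in N (left out, the last holds). Time passes only in rows, so rows that repeat a pose let the fingers close. It gives the time, the measured TCP pose, the force and the opening at its end, in the units of the state.
- robot.observe(): the state, without advancing time (a new reading comes with each control period).
- grab_frame(name): name is "side" or "top"; returns the picture (480x640x3 uint8, blue, green, red); there is no depth.
- get_calibration(name): a dict with "fx", "fy", "cx", "cy" (pixels), "cam_to_world" (4x4, takes a point from camera to world coordinates). Camera axes: x right, y down, z forward; pixel columns grow to the right and rows downward; lengths in m; the calibration is good to about 2 mm. A picture is of the moment at which its call begins. get_calibration takes no time and is no camera call.
- job.finish_job(): hands the job in, once; it reports no verdict.
The state is a dict: "time": time; "joint_pos": joint angles; "dq": joint speeds; "joint_torque": joint torques, N m; "tcp_pos": TCP position; "eef_rot": TCP orientation; "ft_force": force on the tool from outside, world axes, zero at the start; "torque": the same for the moment, N m; "grip_width": opening from 0.0 (shut) to 1.0 (fully open).
Only numpy, scipy, OpenCV 4.12 (cv2) and the standard library are available. Lean on these libraries where they do the work, as an engineer would, in place of code of your own. Each camera call takes 0.05 s, during which the arm holds its last target.

## Working session

There is one attempt and no reset: what is moved stays moved. The work goes in short steps, Python scripts to look and compute and a shell command to move; the robot and the scene stay as the last step left them, time stands still between calls to the robot, and variables do not carry over. Pictures are saved under pics/ and viewed, and the job is handed in when it is done.

```bash
mkdir -p pics; ls
python3 - <<'E'
from rig import robot, grab_frame, get_calibration, job
import cv2
for n in("top","side"):
    cv2.imwrite(f"pics/{n}0.png",grab_frame(n)); c=get_calibration(n); print(c)
s=robot.observe(); print(s)
E
```

```text
pics
{'fx': 441.56130574404557, 'fy': 441.56130574404557, 'cx': 312.1617888575212, 'cy': 229.84137049241633, 'cam_to_world': array([[ 0.02789259, -0.99923031,  0.02758244,  0.49491007],
       [-0.99916605, -0.0286927 , -0.02905065,  0.01140375],
       [ 0.02981971, -0.02674914, -0.99919731,  1.1963149 ],
       [ 0.        ,  0.        ,  0.        ,  1.        ]])}
{'fx': 474.9571374943878, 'fy': 474.9571374943878, 'cx': 323.3747970116528, 'cy': 246.12006906615397, 'cam_to_world': array([[ 0.90369402,  0.23652519, -0.35692149,  0.92243889],
       [ 0.42776312, -0.53543778,  0.72823423, -0.76144263],
       [-0.01886351, -0.81077877, -0.58504868,  0.67742934],
       [ 0.        ,  0.        ,  0.        ,  1.        ]])}
{'time': 0.1, 'joint_pos': array([ 1.39123028,  0.50176737, -0.42679839,  1.55135099,  0.22081567,
        1.13828447, -0.21032401]), 'dq': array([ 0.00091624, -0.00331229,  0.00081499, -0.00366048, -0.00018658,
       -0.00016448,  0.00057842]), 'joint_torque': array([-1.17159990e-02, -5.70813417e+01, -5.83869204e+00, -2.81746459e+01,
        1.04963736e-02,  5.64144299e-03, -1.28607508e-05]), 'tcp_pos': array([ 0.27815345, -0.58672706,  0.19855167]), 'eef_rot': array([-3.14154360e+00,  1.75401787e-03, -1.12800622e+00]), 'ft_force': array([ 0.04732904, -0.63909211, -0.74755186]), 'torque': array([ 0.00508136,  0.0260399 , -0.02093164]), 'grip_width': 0.9980276923357182}
```

View pics/top0.png

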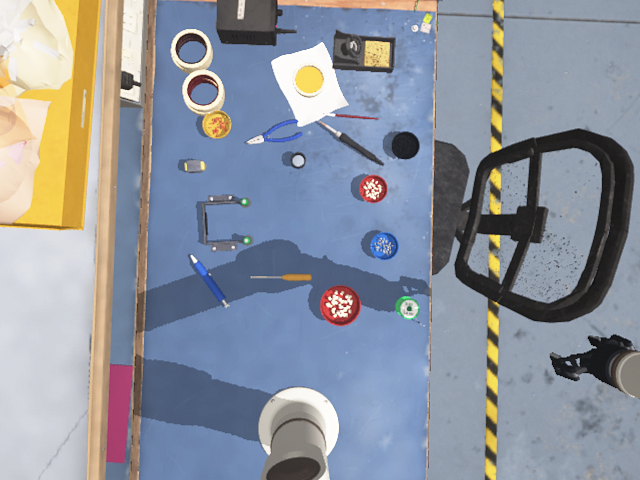

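View pics/side0.png

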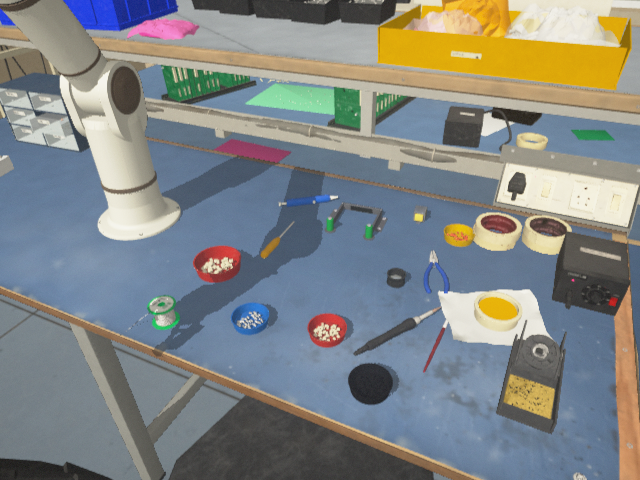

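Candidates for red_dish: the small red dish at top (373,188), the larger red dish at (340,305), and the black one at (405,145). Leaving out black and taking the smaller of the rest gives (373,188). I'll check it in a close crop.

Run:
```python
import cv2
im=cv2.imread("pics/top0.png")
a=cv2.resize(im[150:270,180:280],None,fx=5,fy=5,interpolation=cv2.INTER_CUBIC)
b=cv2.resize(im[150:350,300:440],None,fx=3,fy=3,interpolation=cv2.INTER_CUBIC)
cv2.imwrite("pics/dock.png",a);cv2.imwrite("pics/dish.png",b)
```

```text
(no output)
```

View pics/dock.png

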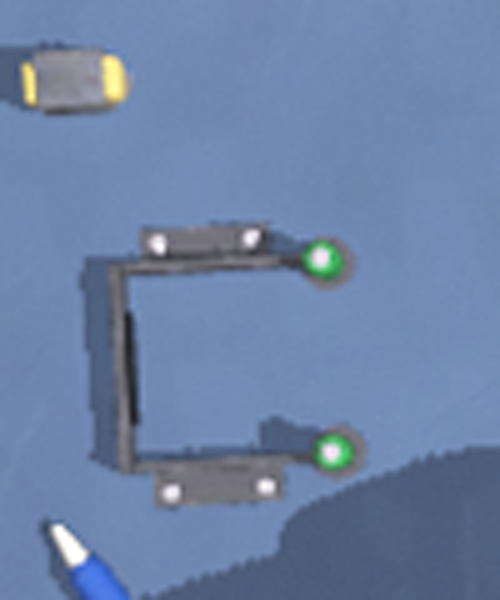

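View pics/dish.png

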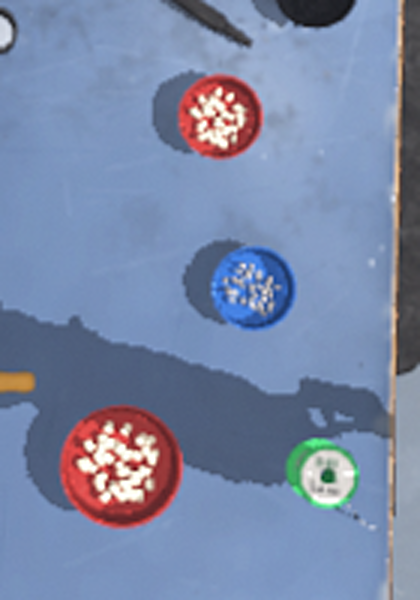

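The crops show the small red dish at (373,189), clearly smaller than the one at (340,305). The post tops are at about (244.6,201.6) and (246.8,240.4), and the bumper face is at about x=207.

```bash
cat > h.py <<'E'
import numpy as np,cv2
from rig import robot, grab_frame, get_calibration
def w(n,u,v,z):
    c=get_calibration(n);T=c["cam_to_world"];d=T[:3,:3]@np.array([(u-c["cx"])/c["fx"],(v-c["cy"])/c["fy"],1]);o=T[:3,3]
    return (o+d*(z-o[2])/d[2])[:2]
def px(n,p):
    c=get_calibration(n);T=c["cam_to_world"];q=T[:3,:3].T@(np.array(p)-T[:3,3]);return np.array([c["fx"]*q[0]/q[2]+c["cx"],c["fy"]*q[1]/q[2]+c["cy"]])
def cent(im,box,kind):
    x0,x1,y0,y1=box;s=im[y0:y1,x0:x1].astype(int);b,g,r=s[...,0],s[...,1],s[...,2]
    m=((r>g*1.6)&(r>b*1.6)) if kind=="red" else ((g>r*1.3)&(g>b*1.2))
    n,l,st,_=cv2.connectedComponentsWithStats(m.astype(np.uint8))
    k=1+np.argmax(st[1:,4]);cs,_=cv2.findContours((l==k).astype(np.uint8),cv2.RETR_EXTERNAL,cv2.CHAIN_APPROX_NONE)
    (x,y),rad=cv2.minEnclosingCircle(np.vstack(cs));return x+x0,y+y0,rad
E
python3 - <<'E'
from h import *
t=cv2.imread("pics/top0.png");s=cv2.imread("pics/side0.png")
for k,(n,im,b) in dict(dish=("top",t,(350,400,165,215)),dishS=("side",s,(300,355,305,355))).items():
    u,v,r=cent(im,b,"red");print(k,u,v,r,w(n,u,v,.022))
P=[]
for b in((235,255,192,212),(235,255,232,250)):
    u,v,r=cent(t,b,"g");p=w("top",u,v,.036);P.append(p);print("post",u,v,r,p)
m=(P[0]+P[1])/2;d=P[0]-P[1];print(m,np.linalg.norm(d))
ya=d/np.linalg.norm(d);xa=np.array([ya[1],-ya[0]])
xa=xa if xa[1]>0 else -xa
print("x axis",xa,"stop",m+.1045*xa,px("top",[*(m+.1045*xa),0.012]))
for p in P: print("side post base/top px",px("side",[*p,0]),px("side",[*p,.036]))
for n,u,v,z in(("blue",384.5,245.5,.022),("black",405,145,.022),("spool",408,308,.045),("bigred",340,305,.022),("loupe",298,160,.026),("drvtip",250,276,.01),("drvhandleend",311,277,.01),("knifeend",382,163,.01)): print(n,w("top",u,v,z))
E
```

```text
dish 373.07500076293945 188.4583339691162 13.935630798339844 [ 0.64288937 -0.18285627]
dishS 327.0 328.0 19.416587829589844 [ 0.64285297 -0.18355968]
post 244.05555534362793 201.77777767181396 4.129563808441162 [0.59539935 0.15832098]
post 246.2857141494751 240.0 3.846646308898926 [0.49541004 0.14930407]
[0.54540469 0.15381253] 0.1003950518243933
x axis [-0.08981425  0.99595853] stop [0.5360191  0.25789019] [206.97875031 223.6641558 ]
side post base/top px [367.81483617 237.85493418] [368.34285231 225.7726772 ]
side post base/top px [329.82487781 230.67747849] [329.66811926 218.76373714]
blue [ 0.49103672 -0.21720938]
black [ 0.76291871 -0.26632207]
spool [ 0.32958434 -0.27830339]
bigred [ 0.32994653 -0.1022064 ]
loupe [0.7119936 0.0202558]
drvtip [0.39964709 0.13945635]
drvhandleend [ 0.40114384 -0.02350164]
knifeend [ 0.71440546 -0.20747459]
```

Run:
```python
import cv2
im=cv2.imread("pics/side0.png")
cv2.imwrite("pics/sidec.png",cv2.resize(im[190:350,290:410],None,fx=3.7,fy=3.7,interpolation=cv2.INTER_CUBIC))
```

```text
(no output)
```

View pics/sidec.png

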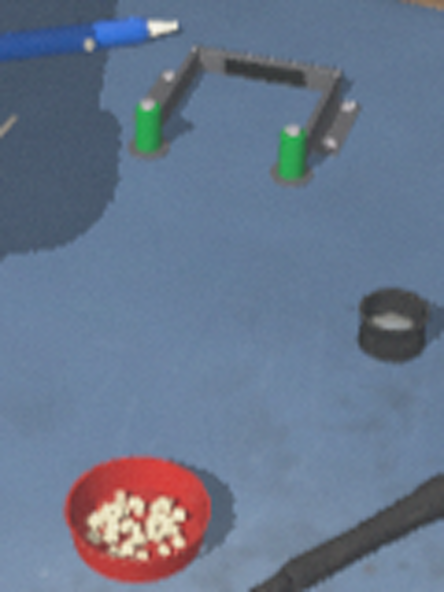

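The two cameras agree to 1 mm: the dish is at (0.643,-0.183), and the gate is at (0.545,0.154) with heading 95.2°. My plan is to use the fingertips part-open (about 34 mm) as a two-point cradle, push along 110.6° to a point in front of the gate, then turn to 95.2° and go in.

```bash
cat >> h.py <<'E'
from scipy.spatial.transform import Rotation as Ro
def plan(pts,g):
    s=robot.observe();p=s["tcp_pos"];R=Ro.from_euler("xyz",s["eef_rot"])
    print(s["time"],p.round(4),np.degrees(s["eef_rot"]).round(2),s["ft_force"].round(2),round(s["grip_width"],3))
    for x,y,z,yd in pts:
        d=R.inv().apply(np.array([x,y,z])-p);rv=(R.inv()*Ro.from_euler("xyz",[np.pi,0,np.radians(yd)])).as_rotvec()/np.pi
        print([float(a) for a in d.round(4)]+[float(a) for a in rv.round(4)]+[g])
E
python3 -c "
from h import *
plan([(.36,-.25,.28,-35),(.669,-.25,.2,20.6)],.2)"
```

```text
0.1 [ 0.2782 -0.5867  0.1986] [-1.800e+02  1.000e-01 -6.463e+01] [ 0.05 -0.64 -0.75] 0.998
[-0.2693, -0.2182, -0.081, -0.0002, 0.0005, -0.1646, 0.2]
[-0.1368, -0.4974, -0.0012, -0.0004, 0.0004, -0.4735, 0.2]
```

```bash
python3 -m inch '[[[-0.269,-0.218,-0.081,0,0,-0.165,0.2],[-0.269,-0.218,-0.081,0,0,-0.165,0.2],[-0.269,-0.218,-0.081,0,0,-0.165,0.2],[-0.269,-0.218,-0.081,0,0,-0.165,0.2],[-0.269,-0.218,-0.081,0,0,-0.165,0.2],[-0.269,-0.218,-0.081,0,0,-0.165,0.2],[-0.137,-0.497,-0.001,0,0,-0.473,0.2],[-0.137,-0.497,-0.001,0,0,-0.473,0.2],[-0.137,-0.497,-0.001,0,0,-0.473,0.2],[-0.137,-0.497,-0.001,0,0,-0.473,0.2],[-0.137,-0.497,-0.001,0,0,-0.473,0.2],[-0.137,-0.497,-0.001,0,0,-0.473,0.2]]]'
python3 -c "
from h import *
plan([(.671,-.257,.1,20.6),(.671,-.257,.03,20.6)],.2)
cv2.imwrite('pics/t1.png',grab_frame('top'));cv2.imwrite('pics/s1.png',grab_frame('side'))"
```

```text
time: 1.6
tcp_pos: [0.6698, -0.2473, 0.1939]
eef_rot: [-3.132, 0.002, 0.363]
ft_force: [-0.2, 0.8, -0.2]
grip_width: 0.399
1.6 [ 0.6698 -0.2473  0.1939] [-1.7945e+02  1.4000e-01  2.0780e+01] [-0.23  0.75 -0.22] 0.399
[-0.0021, 0.0104, 0.0939, -0.003, 0.0008, 0.001, 0.2]
[-0.0019, 0.011, 0.1639, -0.003, 0.0008, 0.001, 0.2]
```

View pics/s1.png

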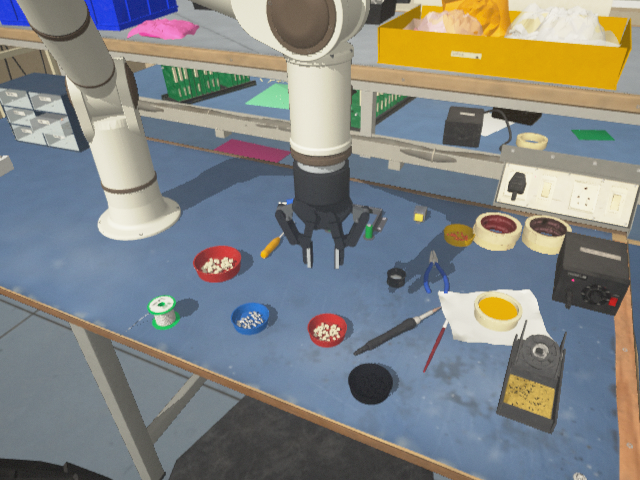

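The side view shows the gripper pointing down, half open, above the area just behind the red dish (327,330), with nothing disturbed. Descending now.

```bash
python3 -m inch '[[[-0.002,0.010,0.06,-0.003,0.001,0.001,0.2],[-0.002,0.011,0.1,-0.003,0.001,0.001,0.2],[-0.002,0.011,0.13,-0.003,0.001,0.001,0.2],[-0.002,0.011,0.15,-0.003,0.001,0.001,0.2],[-0.002,0.011,0.164,-0.003,0.001,0.001,0.2],[-0.002,0.011,0.164,-0.003,0.001,0.001,0.2],[-0.002,0.011,0.164,-0.003,0.001,0.001,0.2]]]'
python3 -c "
from h import *
plan([(.671,-.257,.012,20.6)],.2)
t=grab_frame('top');s=grab_frame('side')
a=cv2.resize(t[130:230,330:450],None,fx=4,fy=4);b=cv2.resize(s[260:400,270:410],None,fx=2.857,fy=2.857)
cv2.imwrite('pics/c2.png',cv2.resize(np.hstack([a,b]),(796,360)))"
```

```text
time: 2.58
tcp_pos: [0.6708, -0.2593, 0.0351]
eef_rot: [3.136, -0.003, 0.355]
ft_force: [0.2, -0.2, 0.2]
grip_width: 0.401
2.575 [ 0.6708 -0.2593  0.0351] [179.68  -0.18  20.36] [ 0.22 -0.16  0.23] 0.401
[0.0009, -0.0022, 0.0231, 0.0018, -0.001, -0.0013, 0.2]
```

View pics/c2.png

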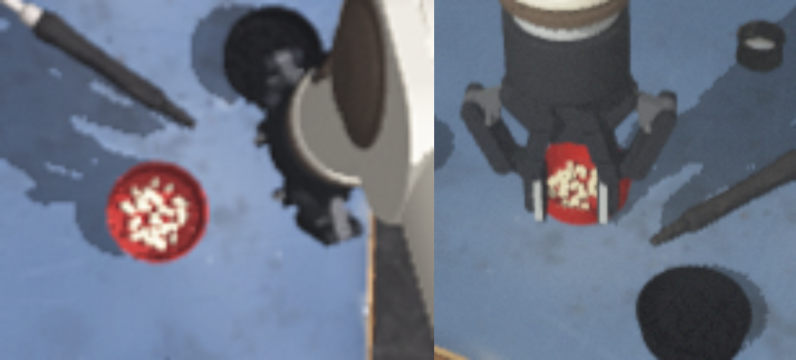

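The crops show the fingertips straddling the dish centre from behind, with the driver-like tool's tip clear of them. I'll lower to the working height and approach.

```bash
python3 -m inch '[[[0.001,-0.002,0.012,0.002,-0.001,-0.001,0.2],[0.001,-0.002,0.023,0.002,-0.001,-0.001,0.2],[0.001,-0.002,0.023,0.002,-0.001,-0.001,0.2],[0.001,-0.002,0.023,0.002,-0.001,-0.001,0.2]]]'
python3 -c "
from h import *
D=np.array([.643,-.183]);d=np.array([np.cos(np.radians(110.6)),np.sin(np.radians(110.6))])
plan([(*(D-s*d),.011,20.6) for s in (70,62,56,52,48,44,40,36,32,28,24,20) for s in [s/1000]],.2)"
```

```text
time: 3.18
tcp_pos: [0.6712, -0.2569, 0.0117]
eef_rot: [-3.141, 0.0, 0.359]
ft_force: [-0.0, 0.4, 0.5]
grip_width: 0.398
3.175 [ 0.6712 -0.2569  0.0117] [-1.7994e+02  1.0000e-02  2.0560e+01] [-0.    0.43  0.49] 0.398
[-0.0004, -0.0091, 0.0008, -0.0003, 0.0, -0.0002, 0.2]
[-0.0004, -0.0171, 0.0008, -0.0003, 0.0, -0.0002, 0.2]
[-0.0004, -0.0231, 0.0008, -0.0003, 0.0, -0.0002, 0.2]
[-0.0004, -0.0271, 0.0008, -0.0003, 0.0, -0.0002, 0.2]
[-0.0004, -0.0311, 0.0008, -0.0003, 0.0, -0.0002, 0.2]
[-0.0004, -0.0351, 0.0008, -0.0003, 0.0, -0.0002, 0.2]
[-0.0004, -0.0391, 0.0008, -0.0003, 0.0, -0.0002, 0.2]
[-0.0004, -0.0431, 0.0008, -0.0003, 0.0, -0.0002, 0.2]
[-0.0004, -0.0471, 0.0008, -0.0003, 0.0, -0.0002, 0.2]
[-0.0004, -0.0511, 0.0008, -0.0003, 0.0, -0.0002, 0.2]
[-0.0004, -0.0551, 0.0008, -0.0003, 0.0, -0.0002, 0.2]
[-0.0004, -0.0591, 0.0008, -0.0003, 0.0, -0.0002, 0.2]
```

```bash
python3 -m inch '[[[0,-0.009,0,0,0,0,0.2],[0,-0.017,0,0,0,0,0.2],[0,-0.022,0,0,0,0,0.2],[0,-0.026,0,0,0,0,0.2],[0,-0.030,0,0,0,0,0.2],[0,-0.033,0,0,0,0,0.2],[0,-0.036,0,0,0,0,0.2],[0,-0.039,0,0,0,0,0.2],[0,-0.042,0,0,0,0,0.2],[0,-0.045,0,0,0,0,0.2],[0,-0.048,0,0,0,0,0.2]]]'
python3 -c "
from h import *
plan([],.2)
t=grab_frame('top');s=grab_frame('side')
print(w('top',*cent(t,(345,400,165,215),'red')[:2],.022))
a=cv2.resize(t[130:230,330:450],None,fx=4,fy=4);b=cv2.resize(s[260:400,270:410],None,fx=2.857,fy=2.857)
cv2.imwrite('pics/c3.png',cv2.resize(np.hstack([a,b]),(796,360)))"
```

```text
time: 4.55
tcp_pos: [0.6542, -0.2118, 0.0118]
eef_rot: [-3.14, 0.0, 0.359]
ft_force: [-0.7, -0.1, 0.2]
grip_width: 0.398
4.55 [ 0.6542 -0.2118  0.0118] [-1.7994e+02  1.0000e-02  2.0550e+01] [-0.7  -0.08  0.25] 0.398
[ 0.64288937 -0.18285627]
```

View pics/c3.png

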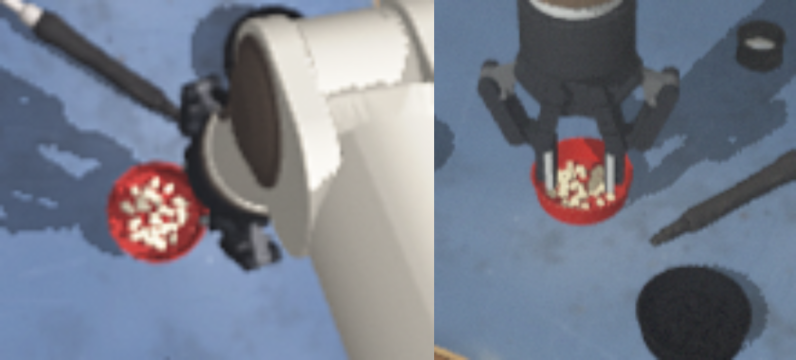

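```bash
python3 -c "
from h import *
for z in (0,.0118,.02,.03,.04): print(z,px('side',[.6542,-.2118,z]),px('side',[.643,-.183,0])if z==0 else '', px('side',[.6542-.0133,-.2118+.0352-.0754,z]) if 0 else '')
x=np.array([np.cos(np.radians(20.6)),np.sin(np.radians(20.6))])
P=np.array([.6542,-.2118])
for s in(-1,1):
  print([px('side',[*(P+s*.017*x),z]).round(1) for z in(.0118,.02,.03)])
s=cv2.imread('pics/s1.png')
t=grab_frame('side')
cv2.imwrite('pics/c4.png',cv2.resize(t[290:360,280:380],None,fx=7,fy=7,interpolation=cv2.INTER_CUBIC))"
```

```text
0 [326.29673414 348.04848624] [327.35536408 335.91783709] 
0.0118 [326.20011645 343.71125398]  
0.02 [326.13208324 340.65719815]  
0.03 [326.04810604 336.88740578]  
0.04 [325.96299801 333.0668499 ]  
[array([317.1, 343.3]), array([317. , 340.2]), array([316.9, 336.4])]
[array([335.3, 344.2]), array([335.3, 341.1]), array([335.3, 337.3])]
```

View pics/c4.png

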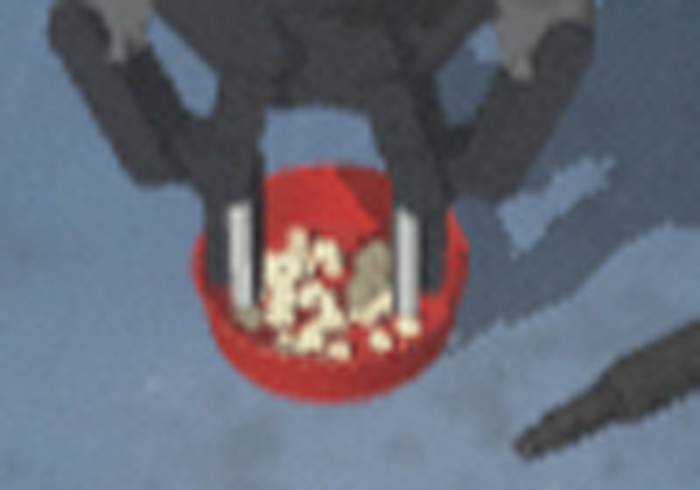

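The picture shows the fingertips hovering over the dish's inside at about (314,334) and (338,335). They stand higher than the TCP reading because the half-open fingers swing back, so they passed over the rim. The dish has not moved. I'll lift, back off and measure the true tip height before going lower.

```bash
python3 -m inch '[[[0,0,-0.010,0,0,0,0.2],[0,0,-0.025,0,0,0,0.2],[0,0,-0.025,0,0,0,0.2],[0,0.025,-0.025,0,0,0,0.2],[0,0.045,-0.025,0,0,0,0.2],[0,0.052,-0.01,0,0,0,0.2],[0,0.052,0,0,0,0,0.2],[0,0.052,0,0,0,0,0.2]]]'
python3 -c "
from h import *
plan([],.2)
t=grab_frame('side')
print(px('side',[*robot.observe()['tcp_pos']]))
cv2.imwrite('pics/c5.png',cv2.resize(t[290:390,270:390],None,fx=6,fy=6,interpolation=cv2.INTER_CUBIC))"
```

```text
time: 5.7
tcp_pos: [0.671, -0.2585, 0.0097]
eef_rot: [-3.137, 0.002, 0.361]
ft_force: [-0.7, -0.1, 0.2]
grip_width: 0.4
5.7 [ 0.671  -0.2585  0.0097] [-1.7976e+02  1.4000e-01  2.0670e+01] [-0.67 -0.09  0.2 ] 0.4
[324.02023144 365.19853218]
```

View pics/c5.png

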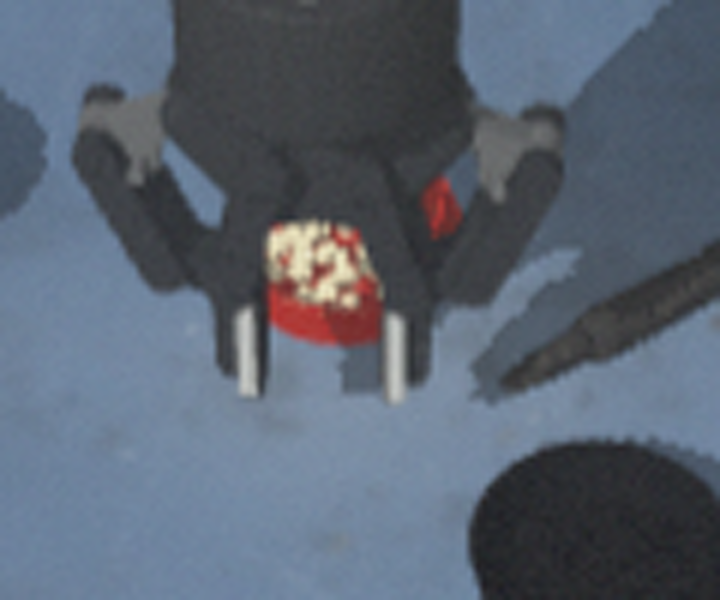

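The tips appear at (311.7,356.2) and (335.8,357). That is about 8 px above where the TCP reading projects, so they stand roughly 15–20 mm high. I'll step down and watch the force.

```bash
python3 -m inch '[[[0,0,0.005,0,0,0,0.2],[0,0,0.005,0,0,0,0.2]]]'; python3 -m inch '[[[0,0,0.003,0,0,0,0.2],[0,0,0.003,0,0,0,0.2]]]'
python3 -c "
from h import *
plan([],.2)
t=grab_frame('side')
print(px('side',[*robot.observe()['tcp_pos']]))
cv2.imwrite('pics/c6.png',cv2.resize(t[290:390,270:390],None,fx=6,fy=6,interpolation=cv2.INTER_CUBIC))"
```

```text
time: 6.0
tcp_pos: [0.6715, -0.2578, 0.0053]
eef_rot: [-3.138, 0.002, 0.362]
ft_force: [-0.5, -0.4, -0.8]
grip_width: 0.403
time: 6.25
tcp_pos: [0.6713, -0.2576, 0.0021]
eef_rot: [-3.138, 0.002, 0.362]
ft_force: [-1.0, -0.0, 0.5]
grip_width: 0.398
6.25 [ 0.6713 -0.2576  0.0021] [-1.7977e+02  1.1000e-01  2.0740e+01] [-0.98 -0.03  0.54] 0.398
[324.11119217 367.91474484]
```

View pics/c6.png

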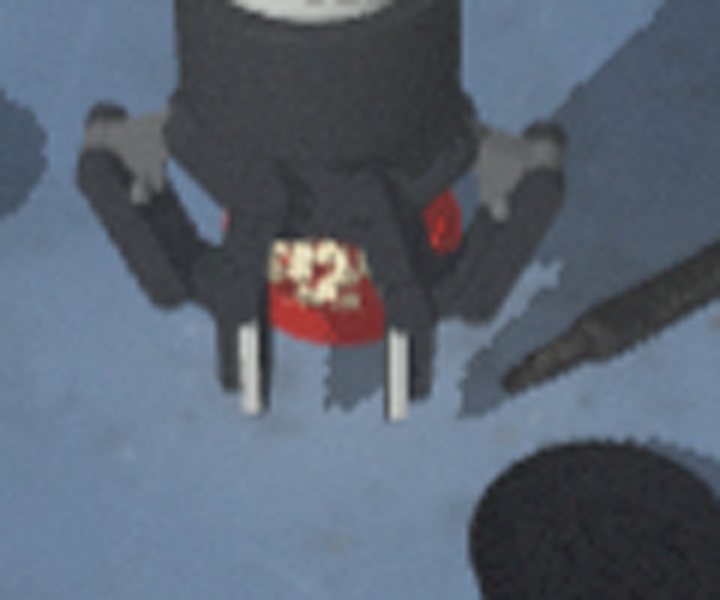

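```bash
for i in 1; do python3 -m inch '[[[0,0,0.004,0,0,0,0.2],[0,0,0.004,0,0,0,0.2]]]'; python3 -m inch '[[[0,0,0.003,0,0,0,0.2],[0,0,0.003,0,0,0,0.2]]]'; done
python3 -c "
from h import *
plan([],.2)
t=grab_frame('side')
print(px('side',[*robot.observe()['tcp_pos']]))
cv2.imwrite('pics/c7.png',cv2.resize(t[290:390,270:390],None,fx=6,fy=6,interpolation=cv2.INTER_CUBIC))"
```

```text
time: 6.55
tcp_pos: [0.671, -0.2577, -0.0022]
eef_rot: [-3.137, 0.002, 0.362]
ft_force: [-0.5, 0.5, 0.8]
grip_width: 0.402
time: 6.8
tcp_pos: [0.6707, -0.2577, -0.0057]
eef_rot: [-3.137, 0.003, 0.362]
ft_force: [0.5, -0.5, -0.4]
grip_width: 0.401
6.8 [ 0.6707 -0.2577 -0.0057] [-1.7973e+02  1.7000e-01  2.0720e+01] [ 0.46 -0.54 -0.39] 0.401
[323.91897224 370.63304006]
```

View pics/c7.png

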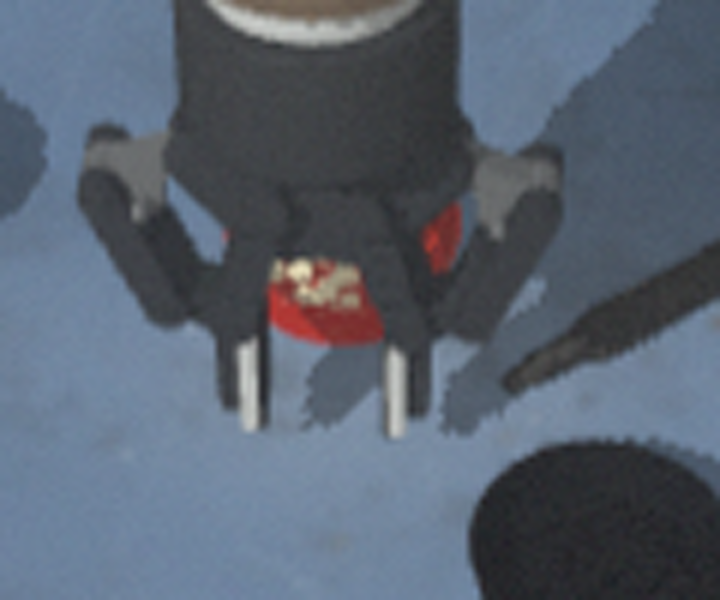

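There is no contact at TCP z = -6 mm. The gap between the tips and their shadow is still large, so I'll keep stepping down.

```bash
python3 -m inch '[[[0,0,0.004,0,0,0,0.2],[0,0,0.004,0,0,0,0.2]]]'; python3 -m inch '[[[0,0,0.003,0,0,0,0.2],[0,0,0.003,0,0,0,0.2]]]'
python3 -c "
from h import *
plan([],.2)
t=grab_frame('side')
print(px('side',[*robot.observe()['tcp_pos']]))
cv2.imwrite('pics/c8.png',cv2.resize(t[290:390,270:390],None,fx=6,fy=6,interpolation=cv2.INTER_CUBIC))"
```

```text
time: 7.1
tcp_pos: [0.6704, -0.2576, -0.01]
eef_rot: [-3.137, 0.003, 0.362]
ft_force: [1.0, 0.4, 0.8]
grip_width: 0.401
time: 7.35
tcp_pos: [0.67, -0.2576, -0.0134]
eef_rot: [-3.136, 0.004, 0.362]
ft_force: [0.8, 0.3, 0.5]
grip_width: 0.396
7.35 [ 0.67   -0.2576 -0.0134] [-179.69    0.23   20.73] [0.85 0.26 0.55] 0.396
[323.71786219 373.2774905 ]
```

View pics/c8.png

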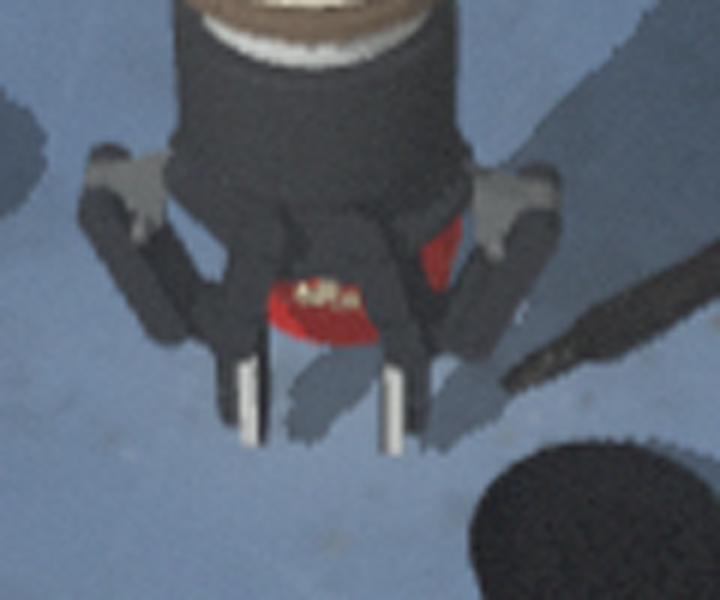

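```bash
python3 -m inch '[[[0,0,0.004,0,0,0,0.2],[0,0,0.004,0,0,0,0.2]]]'; python3 -m inch '[[[0,0,0.003,0,0,0,0.2],[0,0,0.003,0,0,0,0.2]]]'
python3 -c "
from h import *
plan([],.2)
t=grab_frame('side')
print(px('side',[*robot.observe()['tcp_pos']]))
cv2.imwrite('pics/c9.png',cv2.resize(t[290:390,270:390],None,fx=6,fy=6,interpolation=cv2.INTER_CUBIC))"
```

```text
time: 7.65
tcp_pos: [0.6698, -0.2575, -0.0178]
eef_rot: [-3.136, 0.004, 0.362]
ft_force: [-0.3, 0.2, 0.6]
grip_width: 0.4
time: 7.9
tcp_pos: [0.6694, -0.2574, -0.0212]
eef_rot: [-3.136, 0.005, 0.362]
ft_force: [-0.1, 0.7, 0.5]
grip_width: 0.397
7.9 [ 0.6694 -0.2574 -0.0212] [-179.65    0.28   20.73] [-0.09  0.69  0.53] 0.397
[323.52962496 375.90940734]
```

View pics/c9.png

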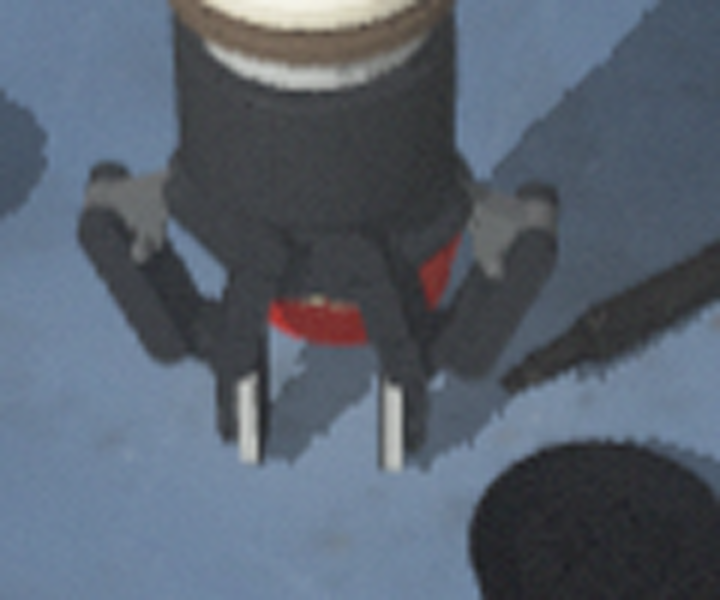

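The shadow now nearly meets the tips, so they are about 8–13 mm above the bench and below the 22 mm rim. I'll go 3 mm lower and start pushing slowly.

```bash
python3 -c "
from h import *
D=np.array([.643,-.183]);d=np.array([np.cos(np.radians(110.6)),np.sin(np.radians(110.6))])
plan([(*(D-s*d),-.024,20.6) for s in (79,70,60,56,53,50,47,44,41,38,35,32) for s in [s/1000]],.2)"
```

```text
7.95 [ 0.6696 -0.2575 -0.021 ] [-179.66    0.26   20.73] [0.88 0.08 0.28] 0.398
[0.0013, -0.0, 0.003, -0.0019, 0.0015, 0.0007, 0.2]
[0.0013, -0.009, 0.0031, -0.0019, 0.0015, 0.0007, 0.2]
[0.0013, -0.019, 0.0031, -0.0019, 0.0015, 0.0007, 0.2]
[0.0014, -0.023, 0.0032, -0.0019, 0.0015, 0.0007, 0.2]
[0.0014, -0.026, 0.0032, -0.0019, 0.0015, 0.0007, 0.2]
[0.0014, -0.029, 0.0032, -0.0019, 0.0015, 0.0007, 0.2]
[0.0014, -0.032, 0.0032, -0.0019, 0.0015, 0.0007, 0.2]
[0.0014, -0.035, 0.0032, -0.0019, 0.0015, 0.0007, 0.2]
[0.0014, -0.038, 0.0032, -0.0019, 0.0015, 0.0007, 0.2]
[0.0014, -0.041, 0.0033, -0.0019, 0.0015, 0.0007, 0.2]
[0.0014, -0.044, 0.0033, -0.0019, 0.0015, 0.0007, 0.2]
[0.0014, -0.047, 0.0033, -0.0019, 0.0015, 0.0007, 0.2]
```

```bash
python3 -m inch '[[[0.001,0,0.003,-0.002,0.0015,0.001,0.2],[0.001,-0.009,0.003,-0.002,0.0015,0.001,0.2],[0.001,-0.019,0.003,-0.002,0.0015,0.001,0.2],[0.001,-0.023,0.003,-0.002,0.0015,0.001,0.2],[0.001,-0.026,0.003,-0.002,0.0015,0.001,0.2],[0.001,-0.029,0.003,-0.002,0.0015,0.001,0.2],[0.001,-0.032,0.003,-0.002,0.0015,0.001,0.2],[0.001,-0.035,0.003,-0.002,0.0015,0.001,0.2],[0.001,-0.038,0.003,-0.002,0.0015,0.001,0.2],[0.001,-0.041,0.003,-0.002,0.0015,0.001,0.2],[0.001,-0.044,0.003,-0.002,0.0015,0.001,0.2],[0.001,-0.047,0.003,-0.002,0.0015,0.001,0.2]]]'
python3 -c "
from h import *
plan([],.2)
t=grab_frame('top');s=grab_frame('side')
print(w('top',*cent(t,(345,400,165,215),'red')[:2],.022))
a=cv2.resize(t[130:230,330:450],None,fx=4,fy=4);b=cv2.resize(s[270:370,270:390],None,fx=4,fy=4)
cv2.imwrite('pics/c10.png',cv2.resize(np.hstack([a,b]),(796,332)))"
```

```text
time: 9.45
tcp_pos: [0.6538, -0.213, -0.0237]
eef_rot: [3.141, -0.0, 0.359]
ft_force: [-0.1, -1.0, 0.6]
grip_width: 0.399
9.45 [ 0.6538 -0.213  -0.0237] [ 1.7998e+02 -1.0000e-02  2.0550e+01] [-0.1  -1.05  0.6 ] 0.399
[ 0.64080703 -0.1728978 ]
```

View pics/c10.png

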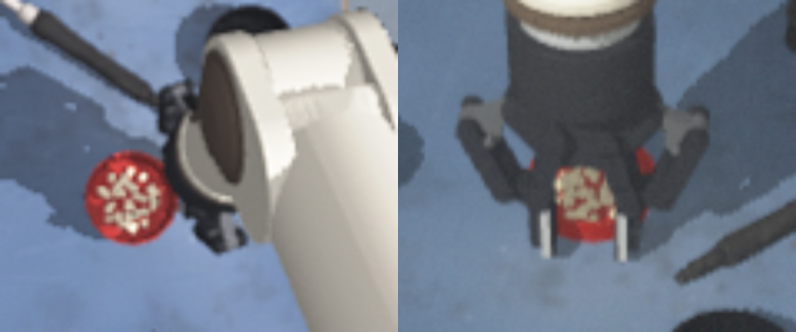

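The red dish is now moving in the cradle: its centre reads (0.641,-0.173), about 42 mm ahead of the TCP as predicted, and it stands level. Next I'll build the path to the dock and keep pushing slowly.

```bash
cat >> h.py <<'E'
G=np.array([.5454,.1538]);xa=np.array([-.0898,.9960])
A=G-.1*xa; S0=np.array([.640,-.1735]); d1=(A-S0)/np.linalg.norm(A-S0); L1=np.linalg.norm(A-S0)
f=.05
def path(s):  # dish centre & heading(deg) at arclength
    a=L1-f
    if s<a: p,t=S0+s*d1,d1
    elif s<a+2*f*.99:
        u=min((s-a)/(2*f*.99),1);P0,P2=A-f*d1,A+f*xa
        p=(1-u)**2*P0+2*u*(1-u)*A+u*u*P2;t=(1-u)*(A-P0)+u*(P2-A);t=t/np.linalg.norm(t)
    else: p,t=A+(f+s-a-2*f*.99)*xa,xa
    return p,np.degrees(np.arctan2(t[1],t[0])),t
OFF=.0425
def push(ss,z=-.0235,g=.2):
    out=[]
    for s in ss:
        p,h,t=path(s);q=p-OFF*t;out.append((*q,z,h-90))
    plan(out,g)
def where():
    s=robot.observe()['tcp_pos'][:2];r=np.arange(-.02,.42,.001)
    return r[np.argmin([np.linalg.norm(path(a)[0]-OFF*path(a)[2]-s) for a in r])]
E
python3 -c "
from h import *
s=where();print(s,L1,path(0)[1],path(L1+.166));push(s+.004*np.arange(1,13))"
```

```text
0.0010000000000000182 0.24326544020883853 110.60731881707682 (array([0.5393834, 0.220532 ]), np.float64(95.15189461364115), array([-0.0898,  0.996 ]))
9.55 [ 0.6537 -0.2124 -0.0237] [-180.     -0.     20.59] [ 0.22 -0.32 -0.15] 0.398
[0.0008, -0.0038, -0.0002, -0.0, -0.0, -0.0001, 0.2]
[0.0008, -0.0078, -0.0002, -0.0, -0.0, -0.0001, 0.2]
[0.0008, -0.0118, -0.0002, -0.0, -0.0, -0.0001, 0.2]
[0.0008, -0.0158, -0.0002, -0.0, -0.0, -0.0001, 0.2]
[0.0008, -0.0198, -0.0002, -0.0, -0.0, -0.0001, 0.2]
[0.0008, -0.0238, -0.0002, -0.0, -0.0, -0.0001, 0.2]
[0.0008, -0.0278, -0.0002, -0.0, -0.0, -0.0001, 0.2]
[0.0008, -0.0318, -0.0002, -0.0, -0.0, -0.0001, 0.2]
[0.0008, -0.0358, -0.0002, -0.0, -0.0, -0.0001, 0.2]
[0.0008, -0.0398, -0.0002, -0.0, -0.0, -0.0001, 0.2]
[0.0008, -0.0438, -0.0002, -0.0, -0.0, -0.0001, 0.2]
[0.0008, -0.0478, -0.0002, -0.0, -0.0, -0.0001, 0.2]
```

```bash
python3 -m inch '[[[0.001,-0.003,0,0,0,0,0.2],[0.001,-0.007,0,0,0,0,0.2],[0.001,-0.011,0,0,0,0,0.2],[0.001,-0.015,0,0,0,0,0.2],[0.001,-0.019,0,0,0,0,0.2],[0.001,-0.023,0,0,0,0,0.2],[0.001,-0.027,0,0,0,0,0.2],[0.001,-0.031,0,0,0,0,0.2],[0.001,-0.035,0,0,0,0,0.2],[0.001,-0.039,0,0,0,0,0.2],[0.001,-0.043,0,0,0,0,0.2],[0.001,-0.047,0,0,0,0,0.2]]]'
python3 -c "
from h import *
t=grab_frame('top');u,v,r=cent(t,(300,400,165,230),'red');print(r,w('top',u,v,.022))
s=where();print(s,path(s));push(s+.004*np.array([1,6,12]))
cv2.imwrite('pics/t11.png',cv2.resize(t[130:280,180:420],None,fx=3,fy=3))"
```

```text
time: 11.05
tcp_pos: [0.6381, -0.1678, -0.0237]
eef_rot: [-3.142, -0.0, 0.359]
ft_force: [-0.6, -0.3, -0.0]
grip_width: 0.404
14.055789947509766 [ 0.6248727 -0.1276749]
0.04900000000000006 (array([ 0.6227539 , -0.12763529]), np.float64(110.60731881707682), array([-0.35196122,  0.93601458]))
11.1 [ 0.6379 -0.167  -0.0237] [-179.96   -0.     20.62] [ 0.05 -0.44  0.62] 0.401
[-0.0003, -0.0037, -0.0002, -0.0002, -0.0, 0.0001, 0.2]
[-0.0003, -0.0237, -0.0002, -0.0002, -0.0, 0.0001, 0.2]
[-0.0003, -0.0477, -0.0002, -0.0002, -0.0, 0.0001, 0.2]
```

View pics/t11.png

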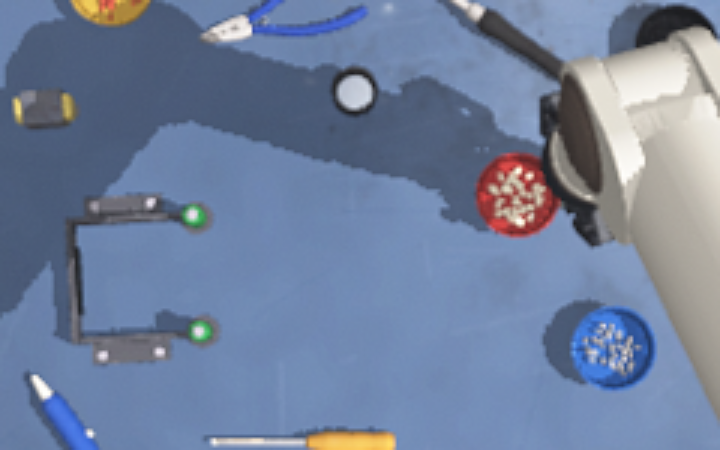

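The top view shows the dish at (352,194) sliding along, with blue dish, loupe and dock untouched. Continuing.

```bash
python3 -m inch '[[[0,-0.004,0,0,0,0,0.2],[0,-0.008,0,0,0,0,0.2],[0,-0.012,0,0,0,0,0.2],[0,-0.016,0,0,0,0,0.2],[0,-0.020,0,0,0,0,0.2],[0,-0.024,0,0,0,0,0.2],[0,-0.028,0,0,0,0,0.2],[0,-0.032,0,0,0,0,0.2],[0,-0.036,0,0,0,0,0.2],[0,-0.040,0,0,0,0,0.2],[0,-0.044,0,0,0,0,0.2],[0,-0.048,0,0,0,0,0.2]]]'
python3 -m inch '[[[0,-0.004,0,0,0,0,0.2],[0,-0.008,0,0,0,0,0.2],[0,-0.012,0,0,0,0,0.2],[0,-0.016,0,0,0,0,0.2],[0,-0.020,0,0,0,0,0.2],[0,-0.024,0,0,0,0,0.2],[0,-0.028,0,0,0,0,0.2],[0,-0.032,0,0,0,0,0.2],[0,-0.036,0,0,0,0,0.2],[0,-0.040,0,0,0,0,0.2],[0,-0.044,0,0,0,0,0.2],[0,-0.048,0,0,0,0,0.2]]]'
python3 -c "
from h import *
t=grab_frame('top');u,v,r=cent(t,(260,380,165,250),'red');print(r,w('top',u,v,.022))
s=where();print(s,path(s));push(s+.004*np.arange(1,13))
cv2.imwrite('pics/t12.png',cv2.resize(t[130:280,180:420],None,fx=3,fy=3))"
```

```text
time: 12.6
tcp_pos: [0.6209, -0.1218, -0.0237]
eef_rot: [-3.141, -0.0, 0.36]
ft_force: [0.1, -0.6, -0.4]
grip_width: 0.404
time: 14.1
tcp_pos: [0.6038, -0.0766, -0.0237]
eef_rot: [-3.141, 0.0, 0.36]
ft_force: [0.2, -1.0, 0.2]
grip_width: 0.401
13.837413787841797 [ 0.59023834 -0.03511848]
0.14700000000000016 (array([ 0.5882617 , -0.03590586]), np.float64(110.60731881707682), array([-0.35196122,  0.93601458]))
14.15 [ 0.6037 -0.0758 -0.0236] [-1.7994e+02 -1.0000e-02  2.0670e+01] [ 0.32 -0.26 -1.25] 0.397
[-0.0004, -0.0043, -0.0001, -0.0004, -0.0, 0.0004, 0.2]
[-0.0004, -0.0083, -0.0001, -0.0004, -0.0, 0.0004, 0.2]
[-0.0004, -0.0123, -0.0001, -0.0004, -0.0, 0.0004, 0.2]
[-0.0004, -0.0163, -0.0001, -0.0004, -0.0, 0.0004, 0.2]
[-0.0004, -0.0203, -0.0001, -0.0004, -0.0, 0.0004, 0.2]
[-0.0004, -0.0243, -0.0001, -0.0004, -0.0, 0.0004, 0.2]
[-0.0004, -0.0283, -0.0001, -0.0004, -0.0, 0.0004, 0.2]
[-0.0004, -0.0323, -0.0001, -0.0004, -0.0, 0.0004, 0.2]
[-0.0004, -0.0363, -0.0001, -0.0004, -0.0, 0.0004, 0.2]
[-0.0004, -0.0403, -0.0001, -0.0004, -0.0, 0.0004, 0.2]
[-0.0003, -0.0443, -0.0001, -0.0004, -0.0, 0.0004, 0.2]
[-0.0005, -0.0483, -0.0001, -0.0004, -0.0, 0.0018, 0.2]
```

View pics/t12.png

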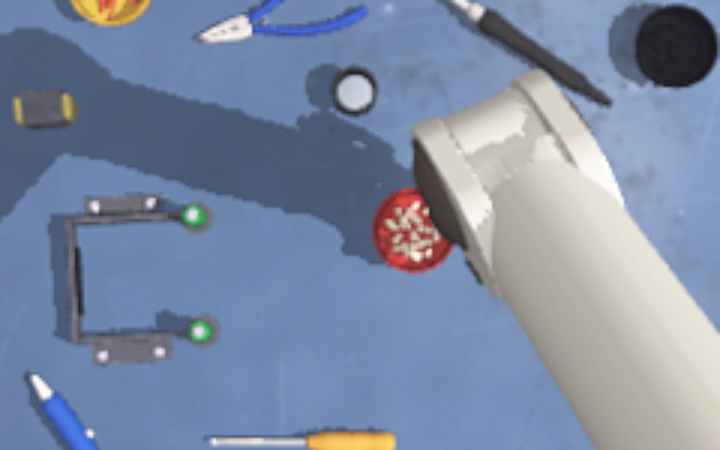

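The dish is at (317,207) and stays centred in the cradle. One more straight leg, then the turn.

```bash
python3 -m inch '[[[-0.001,-0.004,0,0,0,0,0.2],[-0.001,-0.008,0,0,0,0,0.2],[-0.001,-0.012,0,0,0,0,0.2],[-0.001,-0.016,0,0,0,0,0.2],[-0.001,-0.020,0,0,0,0,0.2],[-0.001,-0.024,0,0,0,0,0.2],[-0.001,-0.028,0,0,0,0,0.2],[-0.001,-0.032,0,0,0,0,0.2],[-0.001,-0.036,0,0,0,0,0.2],[-0.001,-0.040,0,0,0,0,0.2],[-0.001,-0.044,0,0,0,0,0.2],[-0.001,-0.048,0,0,0,0.001,0.2]]]'
python3 -c "
from h import *
t=grab_frame('top');u,v,r=cent(t,(260,380,165,250),'red');print(r,w('top',u,v,.022))
s=where();print(s,path(s));push(s+.004*np.arange(1,13))"
```

```text
time: 15.65
tcp_pos: [0.5857, -0.031, -0.0236]
eef_rot: [-3.14, 0.0, 0.357]
ft_force: [0.3, 0.2, 0.4]
grip_width: 0.397
13.742600440979004 [0.57169275 0.01090384]
0.1960000000000002 (array([0.57101588, 0.009987  ]), np.float64(110.1851398795714), array([-0.34505478,  0.93858255]))
15.7 [ 0.5855 -0.0302 -0.0235] [-1.799e+02 -1.000e-02  2.051e+01] [ 0.11 -0.65 -0.34] 0.396
[-0.0001, -0.0042, 0.0, -0.0005, -0.0, 0.0052, 0.2]
[-0.0005, -0.0083, 0.0, -0.0005, -0.0, 0.0087, 0.2]
[-0.0008, -0.0123, 0.0, -0.0005, -0.0, 0.0122, 0.2]
[-0.0011, -0.0164, 0.0, -0.0005, -0.0, 0.0156, 0.2]
[-0.0013, -0.0204, 0.0, -0.0005, -0.0, 0.0191, 0.2]
[-0.0015, -0.0244, 0.0, -0.0005, -0.0, 0.0226, 0.2]
[-0.0017, -0.0285, 0.0, -0.0005, -0.0, 0.026, 0.2]
[-0.0018, -0.0325, 0.0001, -0.0005, -0.0, 0.0295, 0.2]
[-0.0019, -0.0365, 0.0001, -0.0005, -0.0, 0.033, 0.2]
[-0.0019, -0.0406, 0.0001, -0.0005, -0.0, 0.0365, 0.2]
[-0.0019, -0.0446, 0.0001, -0.0005, -0.0, 0.04, 0.2]
[-0.0018, -0.0486, 0.0001, -0.0005, -0.0, 0.0435, 0.2]
```

```bash
python3 -m inch '[[[0,-0.004,0,0,0,0.005,0.2],[-0.0005,-0.008,0,0,0,0.009,0.2],[-0.001,-0.012,0,0,0,0.012,0.2],[-0.001,-0.016,0,0,0,0.016,0.2],[-0.0015,-0.020,0,0,0,0.019,0.2],[-0.0015,-0.024,0,0,0,0.023,0.2],[-0.002,-0.028,0,0,0,0.026,0.2],[-0.002,-0.032,0,0,0,0.030,0.2],[-0.002,-0.036,0,0,0,0.033,0.2],[-0.002,-0.040,0,0,0,0.037,0.2],[-0.002,-0.044,0,0,0,0.040,0.2],[-0.002,-0.048,0,0,0,0.044,0.2]]]'
python3 -c "
from h import *
t=grab_frame('top');u,v,r=cent(t,(255,380,165,250),'red');p=w('top',u,v,.022);print(r,p,'dock',(p-G)@xa,(p-G)@np.array([-xa[1],xa[0]]))
s=where();print(s,path(s));push(s+.004*np.arange(1,13))
cv2.imwrite('pics/t13.png',cv2.resize(t[150:270,180:340],None,fx=4.5,fy=4.5))
a=grab_frame('side');cv2.imwrite('pics/s13.png',cv2.resize(a[170:330,260:420],None,fx=3.6,fy=3.6))"
```

```text
time: 17.2
tcp_pos: [0.5667, 0.0143, -0.0235]
eef_rot: [-3.14, 0.0, 0.219]
ft_force: [0.3, -0.6, -0.8]
grip_width: 0.394
12.041694641113281 [0.54820999 0.06868447] dock -0.08502740201336713 0.004844621510655131
0.24500000000000025 (array([0.55716514, 0.05713175]), np.float64(102.52847586064142), array([-0.2169248 ,  0.97618832]))
17.25 [ 0.5664  0.0151 -0.0234] [-1.7987e+02  1.0000e-02  1.2560e+01] [-0.05 -0.05 -0.68] 0.402
[-0.0004, -0.0045, 0.0001, -0.0007, 0.0, 0.0037, 0.2]
[-0.0008, -0.0085, 0.0001, -0.0007, 0.0, 0.0072, 0.2]
[-0.0011, -0.0125, 0.0002, -0.0007, 0.0, 0.0107, 0.2]
[-0.0014, -0.0166, 0.0002, -0.0007, 0.0001, 0.0141, 0.2]
[-0.0017, -0.0206, 0.0002, -0.0007, 0.0001, 0.0176, 0.2]
[-0.0019, -0.0246, 0.0002, -0.0007, 0.0001, 0.0211, 0.2]
[-0.0021, -0.0287, 0.0002, -0.0007, 0.0001, 0.0246, 0.2]
[-0.0022, -0.0327, 0.0002, -0.0007, 0.0001, 0.028, 0.2]
[-0.0023, -0.0368, 0.0002, -0.0007, 0.0001, 0.0315, 0.2]
[-0.0023, -0.0408, 0.0002, -0.0007, 0.0001, 0.0349, 0.2]
[-0.0023, -0.0449, 0.0002, -0.0007, 0.0001, 0.0384, 0.2]
[-0.0022, -0.0489, 0.0002, -0.0007, 0.0001, 0.0412, 0.2]
```

View pics/t13.png

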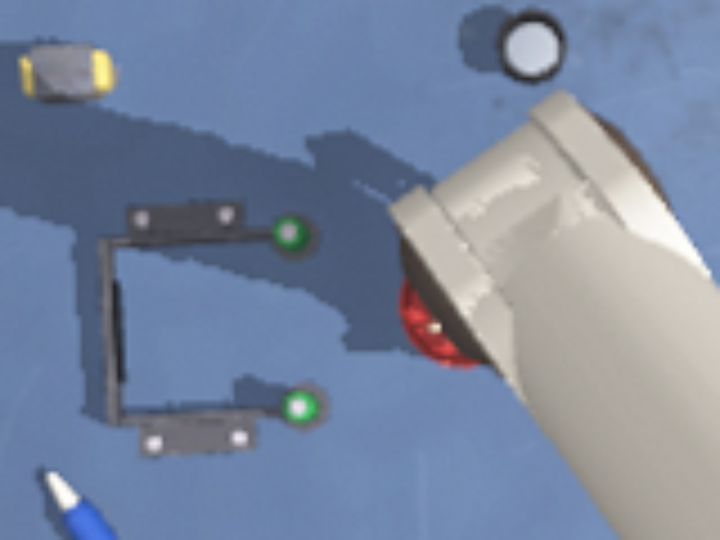

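View pics/s13.png

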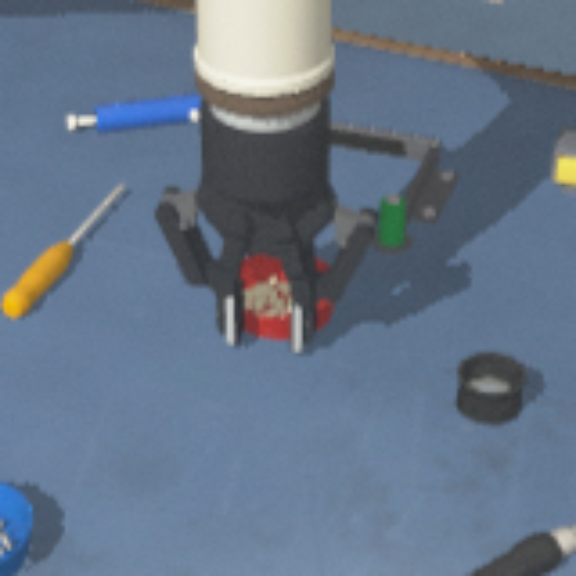

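```bash
python3 -c "
from h import *
p=w('top',283,217.6,.022);print(p,(p-G)@xa,(p-G)@np.array([-xa[1],xa[0]]))
ya=np.array([-xa[1],xa[0]])
q=path(.245)[0];print((q-G)@xa,(q-G)@ya)
# predicted side outline of dish at p and q
for c in(p,q):
  P=np.array([px('side',[c[0]+.038*np.cos(a),c[1]+.038*np.sin(a),.022]) for a in np.linspace(0,6.28,60)]);print(((P.min(0)-[260,170])*3.6).round(),((P.max(0)-[260,170])*3.6).round())
"
```

```text
[0.55764106 0.05569437] -0.09881245940918695 -0.003382211313842074
-0.09733808547096898 -0.0030372674652110604
[219. 252.] [337. 321.]
[220. 251.] [337. 320.]
```

In the top view only the left and lower edge of the dish shows, at (269,218) and (283,231). That gives a centre of (0.5576,0.0557), within 1.5 mm of the planned path. Continuing the turn.

```bash
python3 -m inch '[[[-0.0005,-0.004,0,0,0,0.004,0.2],[-0.001,-0.008,0,0,0,0.007,0.2],[-0.001,-0.012,0,0,0,0.011,0.2],[-0.0015,-0.016,0,0,0,0.014,0.2],[-0.0015,-0.020,0,0,0,0.018,0.2],[-0.002,-0.024,0,0,0,0.021,0.2],[-0.002,-0.028,0,0,0,0.025,0.2],[-0.002,-0.032,0,0,0,0.028,0.2],[-0.002,-0.036,0,0,0,0.032,0.2],[-0.002,-0.040,0,0,0,0.035,0.2],[-0.002,-0.044,0,0,0,0.038,0.2],[-0.002,-0.048,0,0,0,0.041,0.2]]]'
python3 -c "
from h import *
t=grab_frame('top')
s=where();print(s,path(s));push(s+.004*np.array([1,2,6,10,12]))
cv2.imwrite('pics/t14.png',cv2.resize(t[170:260,190:310],None,fx=6,fy=6))
a=grab_frame('side');cv2.imwrite('pics/s14.png',cv2.resize(a[170:290,280:400],None,fx=5,fy=5))"
```

```text
time: 18.8
tcp_pos: [0.5541, 0.0615, -0.0233]
eef_rot: [-3.14, 0.0, 0.091]
ft_force: [0.4, -1.6, 0.6]
grip_width: 0.398
0.29300000000000026 (array([0.54982404, 0.10473162]), np.float64(95.15189461364115), array([-0.0898,  0.996 ]))
18.85 [ 0.5539  0.0624 -0.0232] [-1.7985e+02  1.0000e-02  5.2300e+00] [-0.1   0.87 -0.35] 0.404
[-0.0003, -0.0041, 0.0003, -0.0008, 0.0001, 0.0004, 0.2]
[-0.0003, -0.0081, 0.0004, -0.0008, 0.0001, 0.0004, 0.2]
[-0.0003, -0.0241, 0.0004, -0.0008, 0.0001, 0.0004, 0.2]
[-0.0003, -0.0401, 0.0004, -0.0008, 0.0001, 0.0004, 0.2]
[-0.0002, -0.0481, 0.0005, -0.0008, 0.0001, 0.0004, 0.2]
```

View pics/t14.png

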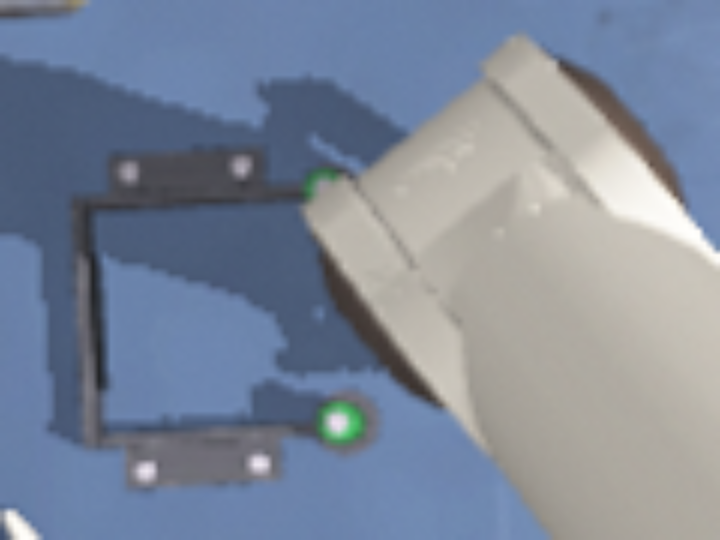

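View pics/s14.png

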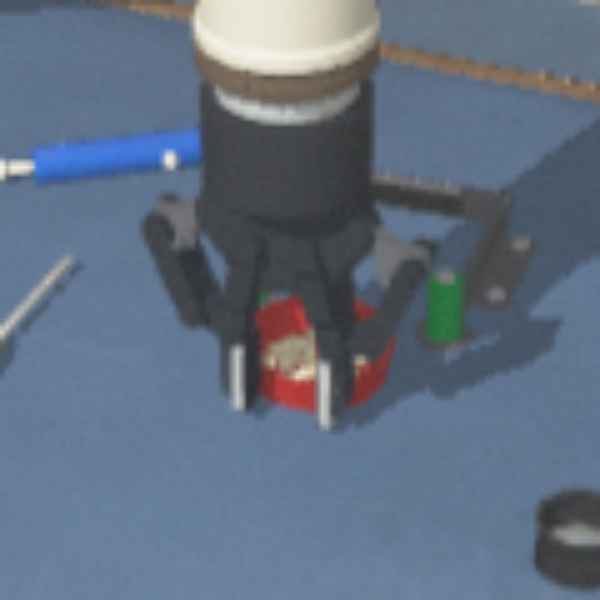

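The top view is covered by the wrist. The side view shows the dish in the cradle short of the posts, with its right edge at crop (393,350). I'll overlay the predicted rim to check the lateral alignment.

```bash
cat >> h.py <<'E'
ya=np.array([-xa[1],xa[0]])
def overlay(c,name,box,k):
    a=grab_frame('side');x0,x1,y0,y1=box;im=cv2.resize(a[y0:y1,x0:x1],None,fx=k,fy=k,interpolation=cv2.INTER_CUBIC)
    def ring(c,r,z,col):
        P=np.array([px('side',[c[0]+r*np.cos(t),c[1]+r*np.sin(t),z]) for t in np.linspace(0,6.28,80)])
        cv2.polylines(im,[((P-[x0,y0]+.5)*k-.5).astype(np.int32)],True,col,1)
    ring(c,.038,.022,(255,255,0));ring(c,.034,0,(0,255,255))
    for s in(-1,1): ring(G+s*.051*ya,.009,.036,(255,0,255))
    cv2.imwrite(name,im)
E
python3 -c "
from h import *
overlay(path(where())[0],'pics/s15.png',(280,400,170,290),5)"
```

```text
(no output)
```

View pics/s15.png

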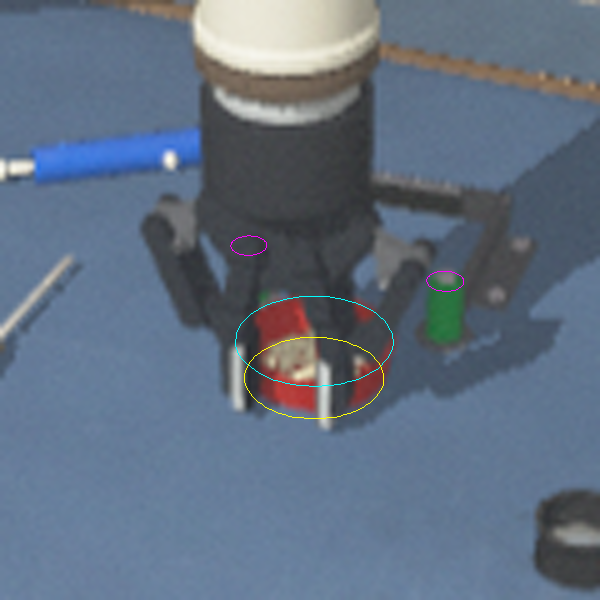

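The overlay matches: dish rim and foot sit on the predicted rings and the right post on its ring, to about 1 mm. Pushing straight into the gate.

```bash
python3 -m inch '[[[0,-0.004,0,0,0,0,0.2],[0,-0.008,0,0,0,0,0.2],[0,-0.012,0,0,0,0,0.2],[0,-0.016,0,0,0,0,0.2],[0,-0.020,0,0,0,0,0.2],[0,-0.023,0,0,0,0,0.2],[0,-0.026,0,0,0,0,0.2],[0,-0.029,0,0,0,0,0.2],[0,-0.032,0,0,0,0,0.2],[0,-0.035,0,0,0,0,0.2],[0,-0.038,0,0,0,0,0.2],[0,-0.041,0,0,0,0,0.2]]]'
python3 -c "
from h import *
s=where();print(s,path(s),(path(s)[0]-G)@xa);push(s+.003*np.array([1,2,6,10,12]))
overlay(path(s)[0],'pics/s16.png',(280,400,150,270),5)"
```

```text
time: 20.45
tcp_pos: [0.5503, 0.1028, -0.0231]
eef_rot: [-3.139, 0.0, 0.092]
ft_force: [-0.1, -1.5, -0.9]
grip_width: 0.399
0.3330000000000003 (array([0.54623204, 0.14457162]), np.float64(95.15189461364115), array([-0.0898,  0.996 ])) -0.009266181814672564
20.45 [ 0.5503  0.1028 -0.0231] [-1.7987e+02  1.0000e-02  5.2700e+00] [-0.09 -1.49 -0.91] 0.399
[-0.0003, -0.0025, 0.0004, -0.0007, 0.0001, 0.0007, 0.2]
[-0.0003, -0.0055, 0.0004, -0.0007, 0.0001, 0.0007, 0.2]
[-0.0003, -0.0175, 0.0004, -0.0007, 0.0001, 0.0007, 0.2]
[-0.0003, -0.0295, 0.0005, -0.0007, 0.0001, 0.0007, 0.2]
[-0.0002, -0.0355, 0.0005, -0.0007, 0.0001, 0.0007, 0.2]
```

View pics/s16.png

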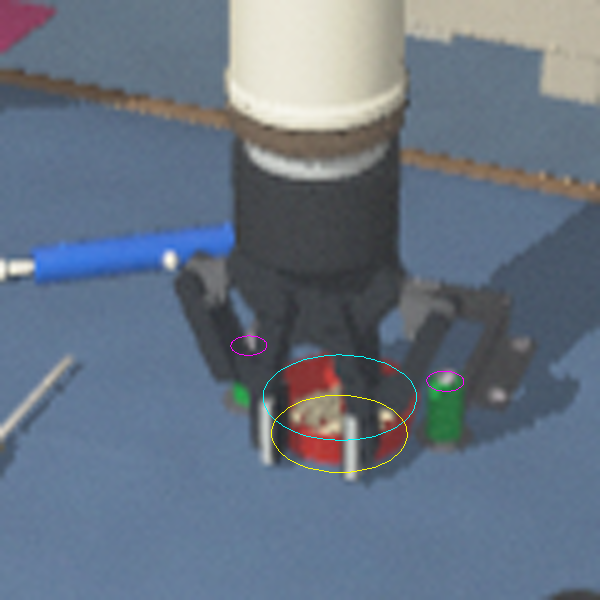

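```bash
python3 -c "
from h import *
s=where();overlay(path(s)[0]+.003*xa+.002*ya,'pics/s17.png',(320,380,210,255),13)"
```

```text
(no output)
```

View pics/s17.png

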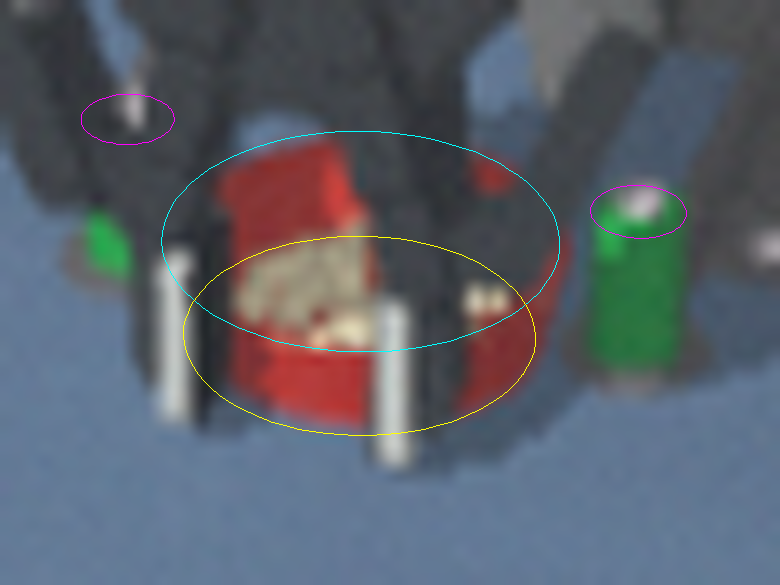

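The close crop shows the rim edge at (570,240) and the right post's left edge at (590,240). That is about 3.8 mm of clearance (4 mm expected), so the dish is centred. Pushing through.

```bash
python3 -m inch '[[[0,-0.003,0,0,0,0,0.2],[0,-0.006,0,0,0,0,0.2],[0,-0.009,0,0,0,0,0.2],[0,-0.012,0,0,0,0,0.2],[0,-0.015,0,0,0,0,0.2],[0,-0.018,0,0,0,0,0.2],[0,-0.021,0,0,0,0,0.2],[0,-0.024,0,0,0,0,0.2],[0,-0.027,0,0,0,0,0.2],[0,-0.030,0,0,0,0,0.2],[0,-0.033,0,0,0,0,0.2],[0,-0.036,0,0,0,0,0.2]]]'
python3 -c "
from h import *
s=where();print(s,path(s),(path(s)[0]-G)@xa);push(s+.003*np.array([1,2,6,9,10]))
overlay(path(s)[0]+.002*xa,'pics/s18.png',(310,390,190,250),9)"
```

```text
time: 22.05
tcp_pos: [0.5469, 0.1393, -0.023]
eef_rot: [-3.139, 0.0, 0.093]
ft_force: [-0.2, -0.9, -1.1]
grip_width: 0.396
0.37000000000000033 (array([0.54290944, 0.18142362]), np.float64(95.15189461364115), array([-0.0898,  0.996 ])) 0.02773677966532749
22.05 [ 0.5469  0.1393 -0.023 ] [-1.7985e+02  1.0000e-02  5.3100e+00] [-0.21 -0.86 -1.14] 0.396
[-0.0002, -0.0028, 0.0006, -0.0009, 0.0, 0.0009, 0.2]
[-0.0002, -0.0058, 0.0006, -0.0009, 0.0, 0.0009, 0.2]
[-0.0002, -0.0178, 0.0006, -0.0009, 0.0, 0.0009, 0.2]
[-0.0001, -0.0268, 0.0006, -0.0009, 0.0, 0.0009, 0.2]
[-0.0001, -0.0298, 0.0006, -0.0009, 0.0, 0.0009, 0.2]
```

View pics/s18.png

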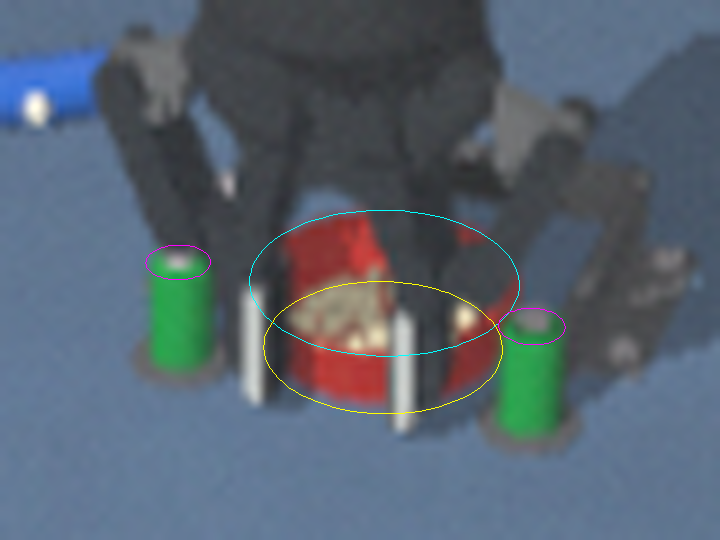

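The dish is halfway through between both posts (178,300) and (532,370), centred and level, and the forces are around 1 N. Now the last 28 mm.

```bash
python3 -m inch '[[[0,-0.003,0,0,0,0,0.2],[0,-0.006,0,0,0,0,0.2],[0,-0.009,0,0,0,0,0.2],[0,-0.012,0,0,0,0,0.2],[0,-0.015,0,0,0,0,0.2],[0,-0.018,0,0,0,0,0.2],[0,-0.021,0,0,0,0,0.2],[0,-0.024,0,0,0,0,0.2],[0,-0.026,0,0,0,0,0.2],[0,-0.028,0,0,0,0,0.2],[0,-0.028,0,0,0,0,0.2]]]'
python3 -c "
from h import *
s=where();print(s,path(s),(path(s)[0]-G)@xa);push([])
overlay(path(s)[0]+.002*xa,'pics/s19.png',(310,390,180,240),9)"
```

```text
time: 23.48
tcp_pos: [0.5442, 0.1681, -0.0227]
eef_rot: [-3.138, -0.0, 0.094]
ft_force: [0.3, -0.2, -0.1]
grip_width: 0.404
0.39900000000000035 (array([0.54030524, 0.21030762]), np.float64(95.15189461364115), array([-0.0898,  0.996 ])) 0.05673910082532751
23.475 [ 0.5442  0.1681 -0.0227] [-1.7981e+02 -1.0000e-02  5.3600e+00] [ 0.29 -0.23 -0.07] 0.404
```

View pics/s19.png

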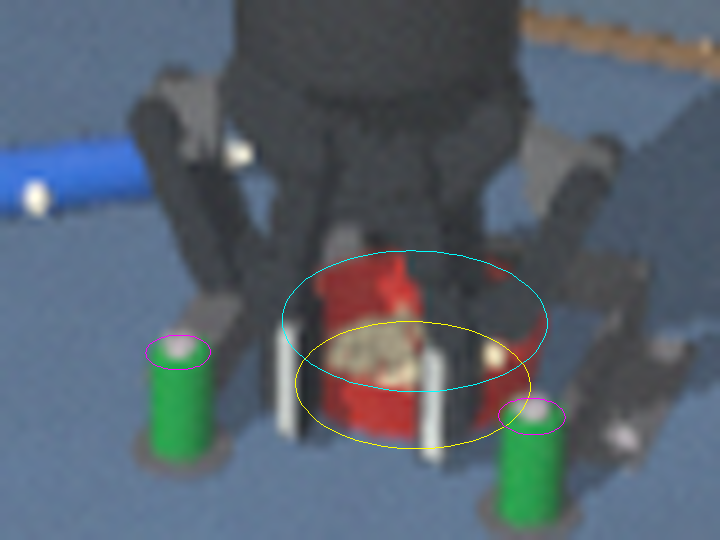

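The dish centre is now about 57–59 mm behind the posts (47–66 wanted). I'll back straight out slowly, then lift and move clear.

```bash
python3 -m inch '[[[0,0.004,0,0,0,0,0.2],[0,0.010,0,0,0,0,0.2],[0,0.020,0,0,0,0,0.2],[0,0.035,0,0,0,0,0.2],[0,0.05,0,0,0,0,0.2],[0,0.07,0,0,0,0,0.2],[0,0.09,-0.02,0,0,0,0.2],[0,0.10,-0.06,0,0,0,0.2],[0,0.12,-0.12,0,0,0,0.2],[0,0.15,-0.18,0,0,0,0.2],[0,0.19,-0.22,0,0,0,0.2],[0,0.21,-0.24,0,0,0,0.2]]]'
python3 -m inch '[[[0,0.06,-0.02,0,0,0,0.2],[0,0.12,-0.04,0,0,0,0.2],[0,0.12,-0.04,0,0,0,0.2],[0,0.12,-0.04,0,0,0,0.2]]]'
python3 -c "
from h import *
t=grab_frame('top');u,v,r=cent(t,(200,260,190,250),'red');p=w('top',u,v,.022);print(u,v,r,p,'dock',(p-G)@xa,(p-G)@ya)
cv2.imwrite('pics/t20.png',t)
overlay(p,'pics/s20.png',(310,390,180,240),9)"
```

```text
time: 25.02
tcp_pos: [0.5651, -0.0463, 0.2193]
eef_rot: [-3.141, -0.004, 0.089]
ft_force: [-0.6, -0.5, -0.2]
grip_width: 0.394
time: 25.52
tcp_pos: [0.575, -0.1673, 0.259]
eef_rot: [-3.141, -0.003, 0.086]
ft_force: [0.3, 1.3, 1.0]
grip_width: 0.4
223.66250038146973 221.61000061035156 14.350569725036621 [0.54238792 0.21214284] dock 0.058379953583646366 -0.0022391531084531143
```

View pics/t20.png

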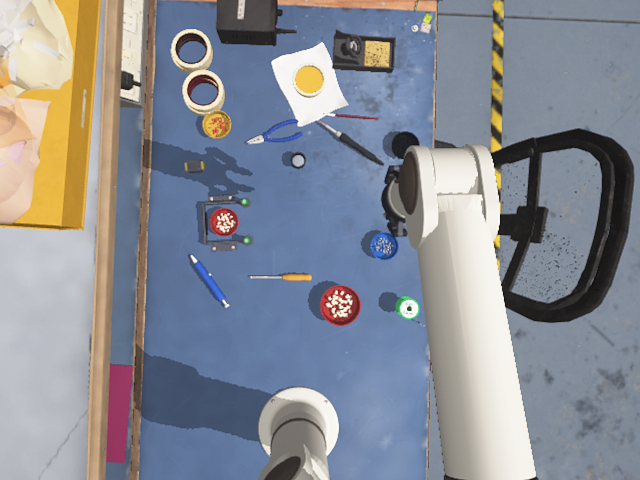

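View pics/s20.png

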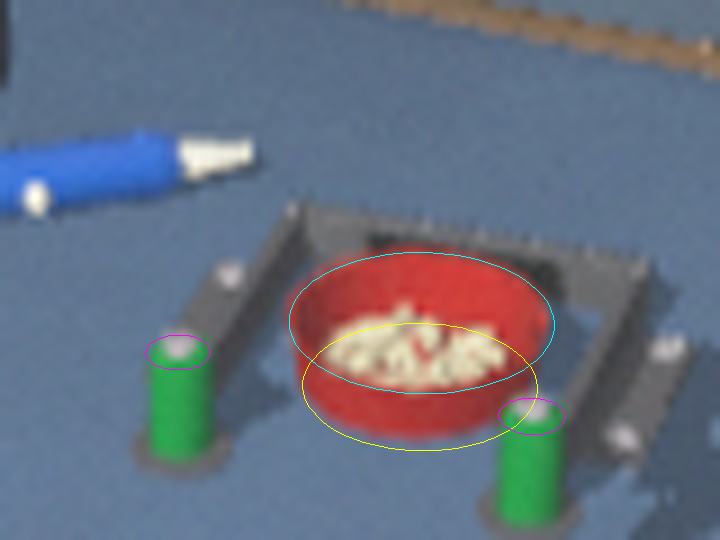

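The dish stands upright inside the dock at (224,222), 58 mm behind the posts and about 2 mm off centre. The bystanders' pixels have not changed, for example blue dish (384,246), loupe (298,160) and driver (281,277). The arm is well clear, so I'm handing in.

```bash
python3 -c "
from rig import job,robot
job.finish_job();print(robot.observe()['time'])"
```

```text
the job is handed in; nothing more can be done
the job is handed in; nothing more can be done
```

The red dish is standing upright inside the dock, and I handed the job in at about 25.6 s of the 53 s allowed. I pushed it slowly (about 25–40 mm/s) with the part-open fingertips as a cradle, along one straight leg, a gentle turn, and then straight through the gate.

**Last checks:** the top camera puts the dish centre 58 mm behind the posts (47–66 mm wanted) and about 2 mm off the centre line. The side view agrees to about 2 mm. The other things look unmoved by eye in the last top picture; the spool and the black dish were partly hidden by the arm. Wrist forces stayed at 2 N or less in every reading, and the arm ended well clear of the bench objects.

**What disagreed:** the fingertips stood roughly 30 mm higher than the reported TCP. On my first approach they passed over the dish's rim and hovered above its inside. The dish did not move and I saw no contact force. I lifted off, backed away, stepped down to a reported TCP height of −24 mm and pushed from there.

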